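# Put the stacked lids back on the storage jars

## Task

The four washed wooden lids stand in a stack among the empty white jars. Take the stack apart and close each jar with the lid of its own shape and size: plug in the mouth, lid seated flat on the rim, the square lids lined up with the sides of their jars. Keep the lids right way up, and leave the jars standing where they are.

Things in the scene. Friction and masses are not known exactly. Their poses are not given: they have to be found in the camera images.
- large_square_lid: loose wooden lid, bottom of the stack at the start, standing on the counter: a square plate 68 x 68 mm, 20 mm thick, over a square plug 44 x 44 mm and 12 mm deep centred below it, so 32 mm high in all. Origin: centre of the plug's underside, z up; the plate lies 12 to 32 mm above the origin. The lid can be gripped across the plate's edges from above. Its x and y axes are parallel to the sides.
- large_round_lid: loose wooden lid, second from the bottom of the stack: a round plate 58 mm across, 20 mm thick, over a round plug 34 mm across and 12 mm deep centred below it, so 32 mm high in all. Origin: centre of the plug's underside, z up; the plate lies 12 to 32 mm above the origin. The lid can be gripped across the plate's edges from above.
- small_square_lid: loose wooden lid, third from the bottom of the stack: a square plate 44 x 44 mm, 20 mm thick, over a square plug 20 x 20 mm and 12 mm deep centred below it, so 32 mm high in all. Origin: centre of the plug's underside, z up; the plate lies 12 to 32 mm above the origin. The lid can be gripped across the plate's edges from above. Its x and y axes are parallel to the sides.
- small_round_lid: loose wooden lid, top of the stack: a round plate 34 mm across, 20 mm thick, over a round plug 13 mm across and 12 mm deep centred below it, so 32 mm high in all. Origin: centre of the plug's underside, z up; the plate lies 12 to 32 mm above the origin. The lid can be gripped across the plate's edges from above.
- large_square_jar: loose, empty, open white ceramic jar, square, 66 x 66 mm outside, mouth 58 x 58 mm inside, wall 4 mm, 85 mm high. Origin: centre of its underside, z up. With its lid seated (plug in the mouth, plate resting on the rim) the lid's origin is 73 mm above the jar's origin. Its x and y axes are parallel to the sides.
- large_round_jar: loose, empty, open white ceramic jar, round, 56 mm across outside, mouth 48 mm across inside, wall 4 mm, 75 mm high. Origin: centre of its underside, z up. With its lid seated (plug in the mouth, plate resting on the rim) the lid's origin is 63 mm above the jar's origin.
- small_square_jar: loose, empty, open white ceramic jar, square, 41 x 41 mm outside, mouth 34 x 34 mm inside, wall 3.5 mm, 65 mm high. Origin: centre of its underside, z up. With its lid seated (plug in the mouth, plate resting on the rim) the lid's origin is 53 mm above the jar's origin. Its x and y axes are parallel to the sides.
- small_round_jar: loose, empty, open white ceramic jar, round, 32 mm across outside, mouth 26 mm across inside, wall 3 mm, 55 mm high. Origin: centre of its underside, z up. With its lid seated (plug in the mouth, plate resting on the rim) the lid's origin is 43 mm above the jar's origin.
Mind the look-alikes: they are no part of the job. Leave any red look-alike of the large_round_jar alone.

How it is judged:
By the outcome, as a careful person would: the job done as asked, in the order asked, and still so for the second after the job is handed in, with the robot touching nothing.
It also fails if it takes over 120 s, if anything falls off the work surface, if the arm or the gripper's body presses on something with over 40 N, if the wrist force passes 120 N, or if a joint passes its speed limit or range.

## Robot

A 6-joint arm with a two-finger parallel gripper is mounted at the origin on a cart in front of the work surface, level with it; the furniture and walls round the work are solid. World frame = base frame: x ahead of the robot, y to its left, z up, the work surface at z = 0. Lengths are in mm, angles in rad, forces in N, time in s.
With the tool pointing down it reaches from about 350 to 775 mm from the base axis. Payload 7.3 kg.
Tool frame: the origin (TCP) lies at the very end of the fingers, on their centre line; the grasp point (between the pads) lies 19 mm behind it; x points along the fingers, z is the direction in which the jaws open and shut, and the axes are right-handed (so a half turn about x gives the same grasp; the last joint's range is limited). The gripper opens to 92 mm and grips with 3 to 60 N. Pads are 19 mm wide; open, the fingers measure 130 mm over their backs; the gripper's body (75 mm by 190 mm) begins 47 mm behind the grasp point.
Start: joints at [1.048, 0.342, 1.524, -0, 1.275, -0.146], TCP at [193.159, 488.195, 226.741] pointing down, gripper open.
Joint ranges: [-2.53, 2.53], [-0.77, 2.02], [0.04, 2.7], [-1, 4.14], [0.28, 2.66], [-3.11, 3.11]. Speed limits (rad/s): [2.57, 2.57, 3.14, 3.14, 3.14, 3.14].

## Interface

Orientations are given as [roll, pitch, yaw] about the fixed x, y, z axes, in that order (R = Rz(yaw) Ry(pitch) Rx(roll)).
In Python, from plant import * gives the robot as it stands.
- The arm moves only by the tool carry_out, never from a script. Its argument "rows" is a list of rows, each a list of 4 numbers: the shift along the world's x, y, z in mm, then the turn about the world's z in degrees. In form: [[x, y, z, twist], ...]. A call has 1 to 20 rows; each row is the pose to reach, as a shift and turn from the pose measured when the call began; what a row does not reach only later rows make up. A row lasts 1/12 s, in which the tool goes at most 41.7 mm and 7.16 degrees, less where a joint would pass 70% of its speed; a pose out of reach is approached as far as the arm can. A call with a gripper value outside its range is refused whole. "hand" is the finger opening in mm, from 0 to 91.8, set as the call begins (left out, the last holds). The fingers move at their own pace and stop on an object; the grip force is fixed at half the most. Time passes only in rows, so rows that repeat a pose let the fingers close. It gives the time, the measured TCP pose, the force and the opening at its end, in the units of the state.
- get_obs(): the state, without advancing time (a new reading comes with each control period).
- capture(name): name is "side" or "top" or "wrist"; returns the picture (384x512x3 uint8, red, green, blue); there is no depth.
- camera_info(name): a dict with "camera_matrix" (3x3 intrinsics, pixels), "dist" ([k1, k2, p1, p2, k3] as OpenCV has them; the pictures are not rectified), "pose" (4x4, takes a point from camera to world coordinates); the wrist camera has in their place "mount" (4x4, takes a point from camera to tool coordinates, whose origin is the TCP and whose axes are the tool frame's). Camera axes: x right, y down, z forward; pixel columns grow to the right and rows downward; lengths in mm; the calibration is good to about 2 mm. A picture is of the moment at which its call begins: read the wrist's pose just before it. camera_info takes no time and is no camera call.
- close_job(): hands the job in, once; it reports no verdict.
The state is a dict: "time": time; "joint_positions": joint angles; "dq": joint speeds; "tau": joint torques, N m; "tool_pos": TCP position; "tcp_rot": TCP orientation; "contact_force": force on the tool from outside, world axes, zero at the start; "moment": the same for the moment, N m; "grip_width": finger opening in mm.
Only numpy, scipy, OpenCV 4.12 (cv2) and the standard library are available. Lean on these libraries where they do the work, as an engineer would, in place of code of your own. Each camera call takes 0.05 s, during which the arm holds its last target. There are 200 camera calls.

## Working session

There is one attempt and no reset: what is moved stays moved. The work goes in short steps, Python scripts to look and compute and a tool call to move; the robot and the scene stay as the last step left them, time stands still between calls to the robot, and variables do not carry over. Pictures are saved under pics/ and viewed, about 12 in all and at most 16, crops included, and the job is handed in when it is done.

Besides the shell and the picture viewer there is one more tool, called after "Request:" as name(argument=value, ...), one argument or row to a line, values as JSON. carry_out: Moves the arm, as the interface text tells. Its arguments: {"type":"object","properties":{"rows":{"type":"array"},"hand":{"type":"number"}},"required":["rows"]}

```bash
ls; mkdir -p pics; python3 - <<'E'
from plant import *
import cv2,numpy as np
print(get_obs())
for n in("top","side"):
    cv2.imwrite(f"pics/{n}0.png",capture(n)[:,:,::-1]); 
for n in("top","side","wrist"): print(n,camera_info(n))
E
```

```text
pics
{'time': 0.0, 'joint_positions': array([ 1.04802562e+00,  3.42697140e-01,  1.52503579e+00,  1.14147212e-05,
        1.27542251e+00, -1.45976519e-01]), 'dq': array([-0.00024726, -0.00215811,  0.00121106, -0.00135565,  0.0004473 ,
       -0.00018033]), 'tau': array([ 1.11360721e-03, -4.31242275e+01, -2.44226611e+01,  7.17166322e-02,
        5.59272291e-02, -1.44762357e-04]), 'tool_pos': array([192.92014311, 487.8138863 , 226.05170596]), 'tcp_rot': array([ 2.9886318,  1.5692335, -2.1005547]), 'contact_force': array([-0.12796247,  0.58824165, -0.32739598]), 'moment': array([-0.02413785,  0.05638166, -0.01830033]), 'grip_width': 91.9532484547132}
top {'camera_matrix': array([[369.62785084,   0.        , 263.38887356],
       [  0.        , 369.62785084, 190.13852986],
       [  0.        ,   0.        ,   1.        ]]), 'dist': array([-0.0311309,  0.       ,  0.       ,  0.       ,  0.       ]), 'pose': array([[ 2.61752874e-02, -9.88767093e-01,  1.47154649e-01,
         4.23154981e+02],
       [-9.99657333e-01, -2.58510149e-02,  4.11597750e-03,
         5.10482475e+01],
       [-2.65
[... 675 characters left out ...]
e+02],
       [ 0.00000000e+00,  0.00000000e+00,  0.00000000e+00,
         1.00000000e+00]])}
wrist {'camera_matrix': array([[279.25259119,   0.        , 252.85956537],
       [  0.        , 279.25259119, 193.18695034],
       [  0.        ,   0.        ,   1.        ]]), 'dist': array([0.01333198, 0.        , 0.        , 0.        , 0.        ]), 'mount': array([[ 9.04304079e-04, -2.86424130e-01,  9.58102500e-01,
        -1.59189581e+02],
       [ 6.86604371e-04, -9.58102488e-01, -2.86424775e-01,
         7.69162846e+01],
       [ 9.99999355e-01,  9.16852456e-04, -6.69755928e-04,
        -5.95624182e-01],
       [ 0.00000000e+00,  0.00000000e+00,  0.00000000e+00,
         1.00000000e+00]])}
```

View pics/top0.png

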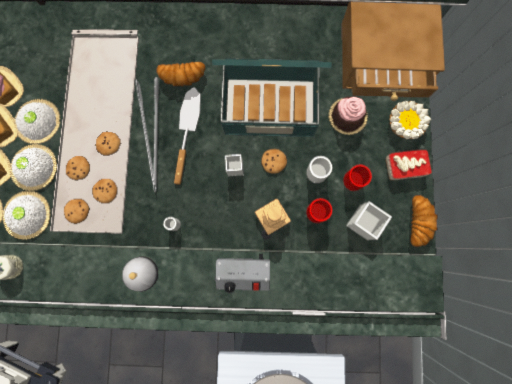

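View pics/side0.png

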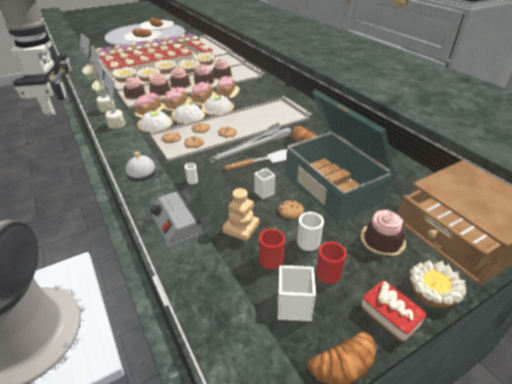

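The top view shows the stack at (273,217) and the white jars: small square (234,165), large round (319,169), large square (369,221) and small round (171,224). The red look-alikes are at (358,177) and (319,209). I'll enlarge to confirm and measure.

```bash
cat > h.py <<'E'
from plant import *
import cv2,numpy as np
from scipy.spatial.transform import Rotation as R
def pose(n,obs=None):
    i=camera_info(n)
    if n!="wrist": return i["pose"]
    T=np.eye(4);T[:3,:3]=R.from_euler("xyz",obs["tcp_rot"]).as_matrix();T[:3,3]=obs["tool_pos"]
    return T@i["mount"]
def rays(n,uv,P):
    i=camera_info(n)
    p=cv2.undistortPoints(np.float64(uv).reshape(-1,1,2),i["camera_matrix"],i["dist"])[:,0]
    d=np.c_[p,np.ones(len(p))]@P[:3,:3].T
    return P[:3,3],d/np.linalg.norm(d,axis=1)[:,None]
def plane(n,uv,z,P):
    o,d=rays(n,uv,P); return o+d*((z-o[2])/d[:,2])[:,None]
def tri(o1,d1,o2,d2):
    A=np.stack([d1,-d2],1); s=np.linalg.lstsq(A,o2-o1,rcond=None)[0]
    a,b=o1+d1*s[0],o2+d2*s[1]; return (a+b)/2,np.linalg.norm(a-b)
E
python3 - <<'E'
from h import *
t=cv2.imread("pics/top0.png");s=cv2.imread("pics/side0.png")
a=cv2.resize(t[140:245,150:400],None,fx=3.2,fy=3.2,interpolation=cv2.INTER_CUBIC)
b=cv2.resize(s[155:325,175:355],None,fx=3.3,fy=3.3,interpolation=cv2.INTER_CUBIC)
cv2.imwrite("pics/topc.png",a);cv2.imwrite("pics/sidec.png",b)
for n,i in(("top",t),("side",s)):
    hsv=cv2.cvtColor(i,cv2.COLOR_BGR2HSV)
    for nm,m in(("white",cv2.inRange(hsv,(0,0,120),(180,50,255))),("wood",cv2.inRange(hsv,(8,50,100),(30,255,255)))):
        k,_,st,c=cv2.connectedComponentsWithStats(m)
        for j in range(1,k):
            if 60<st[j,4]<2500 and 140<c[j,0]<400 and 130<c[j,1]<330: print(n,nm,st[j],c[j].round(1))
E
```

```text
top white [138  77  19 111 466] [150.6 135.7]
top white [225 154  18  18 266] [233.3 163.2]
top white [307 156  26  27 490] [319.  168.4]
top white [ 347  201   45   39 1049] [369.3 220.6]
top white [163 217  17  14 139] [170.7 223. ]
top white [ 216  259   54   23 1122] [242.5 269.6]
top white [   0  300  435   16 1095] [223.  308.4]
top wood [174 149  12  35 233] [179.3 165.9]
top wood [261 149  26  24 491] [273.4 160.2]
top wood [386 155  12  25  72] [389.2 167.6]
top wood [255 199  36  36 751] [272.3 215.9]
side white [  66   74  141  310 1363] [141.2 242.7]
side white [253 135 107  58 457] [289.6 158. ]
side white [184 162  15  22 256] [191.1 172.4]
side white [254 167  22  32 573] [264.4 182.5]
side white [298 167  28  36 433] [311.4 184.5]
side white [ 155  191   41   54 1043] [173.8 212.9]
side white [297 211  28  40 906] [309.9 230.2]
side white [374 210  17  11  80] [381.2 214.2]
side white [386 214  16  13 110] [395. 221.]
side white [ 278  265   38   56 2028] [296.  292.3]
side white [380 283  33  36 366] [392.9 300.1]
side white [137 299  13  13  97] [142.  304.4]
side white [362 300  46  39 242] [384.5 321.4]
side wood [291 125  27  17 292] [302.2 133.2]
side wood [218 126  19  12 166] [227.1 131.5]
side wood [162 132  19  11 170] [170.9 137. ]
side wood [184 136  20  12 185] [193.6 141.8]
side wood [224 158  30  13 196] [238.7 163.8]
side wood [311 158  49  34 751] [335.1 174.2]
side wood [ 222  187   38   54 1303] [240.7 215.7]
side wood [278 199  27  20 397] [290.8 208.7]
side wood [360 225  47  31 296] [381.5 244.9]
side wood [378 280  35  40 128] [391.4 301.3]
side wood [363 300  62  37 100] [393.8 321.3]
side wood [362 306  45  35 113] [383.1 324.1]
```

View pics/topc.png

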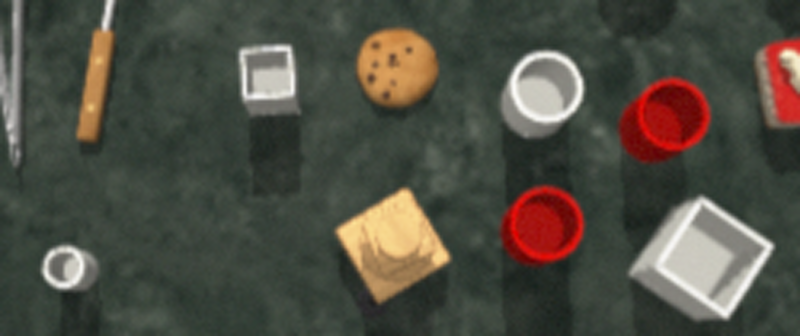

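View pics/sidec.png

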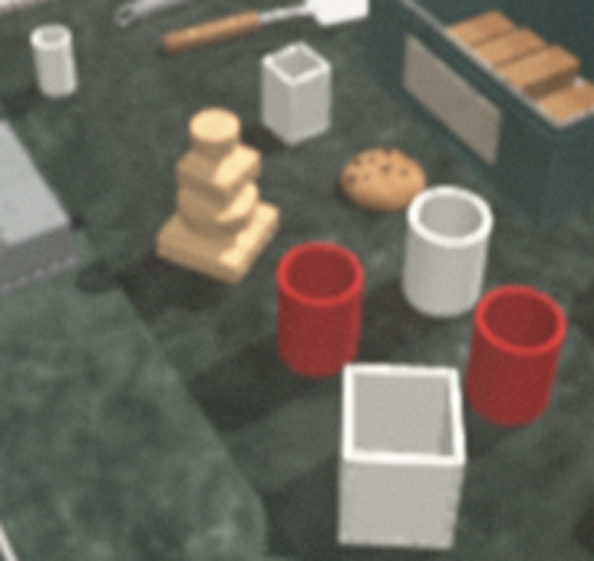

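The crops confirm the stack is wooden with the small round lid on top. The large round jar is the white round one at top (319,169). The two red cups, at (319,209) and (358,177), are look-alikes and stay where they are. Next I triangulate.

```bash
python3 - <<'E'
from h import *
pt,ps=pose("top"),pose("side")
D={"SS":((268,74),(295,67),65),"LR":((546,88),(449,216),75),"SR":((66,267),(52,36),55),"LS":((716,259),(402,413),85),"red1":((543,224),(320,273),75),"red2":((672,116),(520,320),75),"stack":((407,234),(214,124),128)}
for k,(a,b,z) in D.items():
    a=np.array(a)/3.2+(150,140)-.35;b=np.array(b)/3.3+(175,155)-.35
    o,d=rays("top",[a],pt);o2,d2=rays("side",[b],ps)
    p,g=tri(o,d[0],o2,d2[0]); print(k,p.round(1),"gap",g.round(1),"exp z",z,"top-plane",plane("top",[a],z,pt)[0].round(1),"R",np.hypot(*p[:2]).round())
print(R.from_euler("xyz",get_obs()["tcp_rot"]).as_matrix().round(3)); print(pose("wrist",get_obs()).round(2))
E
```

```text
SS [626.9 132.2  61.2] gap 0.6 exp z 65 top-plane [625.8 132.   65. ] R 641.0
LR [619.  -85.3  74.1] gap 1.6 exp z 75 top-plane [618.1 -84.8  75. ] R 625.0
SR [471.7 283.1  57.2] gap 1.8 exp z 55 top-plane [471.  283.9  55. ] R 550.0
LS [ 488.8 -211.9   86.3] gap 1.6 exp z 85 top-plane [ 488.1 -211.9   85. ] R 533.0
red1 [513.7 -83.9  72.2] gap 2.6 exp z 75 top-plane [512.2 -82.9  75. ] R 521.0
red2 [ 600.1 -183.6   73.6] gap 2.6 exp z 75 top-plane [ 598.6 -182.6   75. ] R 628.0
stack [496.2  22.8 132.1] gap 1.6 exp z 128 top-plane [497.3  22.4 128. ] R 497.0
[[-0.001 -0.93   0.368]
 [-0.001  0.368  0.93 ]
 [-1.     0.    -0.001]]
[[ 3.7000e-01  8.9000e-01  2.7000e-01  1.2135e+02]
 [ 9.3000e-01 -3.5000e-01 -1.1000e-01  5.1581e+02]
 [-0.0000e+00  2.9000e-01 -9.6000e-01  3.8533e+02]
 [ 0.0000e+00  0.0000e+00  0.0000e+00  1.0000e+00]]
```

Heights and gaps agree with the text. I'm moving the wrist camera over the stack.

Request:
carry_out(
  rows=[
    [330, -460, 50, 0],
    [330, -460, 50, 0],
    [330, -460, 50, 0],
    [330, -460, 50, 0],
    [330, -460, 50, 0],
    [330, -460, 50, 0],
    [330, -460, 50, 0],
    [330, -460, 50, 0],
    [330, -460, 50, 0],
    [330, -460, 50, 0],
    [330, -460, 50, 0],
    [330, -460, 50, 0],
    [330, -460, 50, 0],
    [330, -460, 50, 0],
    [330, -460, 50, 0],
    [330, -460, 50, 0],
    [330, -460, 50, 0],
    [330, -460, 50, 0],
  ],
  hand=60,
)

```text
time: 1.6
tool_pos: [522.2, 28.9, 276.0]
tcp_rot: [2.482, 1.569, -2.606]
contact_force: [0.1, 0.2, 0.6]
grip_width: 60.3
```

```bash
python3 - <<'E'
from h import *
import json
o=get_obs();im=capture("wrist");cv2.imwrite("pics/w1.png",im[:,:,::-1])
json.dump({"tcp_rot":list(o["tcp_rot"]),"tool_pos":list(o["tool_pos"])},open("pics/w1.json","w"))
print(o["time"],o["tool_pos"],o["joint_positions"],o["dq"].round(3))
E
```

```text
1.6 [522.23040029  28.90599649 275.95757601] [-9.06899011e-02  3.05253681e-01  1.43993949e+00 -1.01063579e-03
  1.39777680e+00 -1.28576398e+00] [ 0.008 -0.007  0.002 -0.001 -0.001 -0.003]
```

View pics/w1.png

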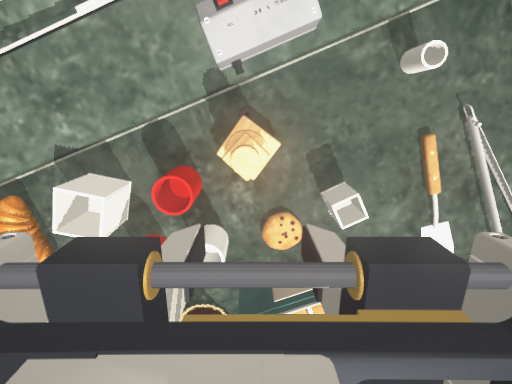

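The wrist view shows the stack at (248,150), a red cup at (176,190), the large square jar at (92,205), the small square jar at (346,205) and the small round jar at (424,57). I'll enlarge the lids and jars in one montage.

```bash
python3 - <<'E'
from h import *
im=cv2.imread("pics/w1.png")
def crop(x,y,w,h,f):
    c=im[y:y+h,x:x+w]; c=cv2.resize(c,None,fx=f,fy=f,interpolation=cv2.INTER_CUBIC).astype(float)
    lo,hi=np.percentile(c,35),np.percentile(c,99.8); return np.uint8(np.clip((c-lo)/(hi-lo),0,1)*255)
A=crop(213,110,72,75,8)   #576x600
B=crop(318,178,56,56,4)   #224
C=crop(396,32,56,50,4)    #224x200
M=np.zeros((600,800,3),np.uint8);M[:600,:576]=A;M[:224,576:]=B;M[230:430,576:]=C
cv2.imwrite("pics/m1.png",M)
E
```

```text
(no output)
```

View pics/m1.png

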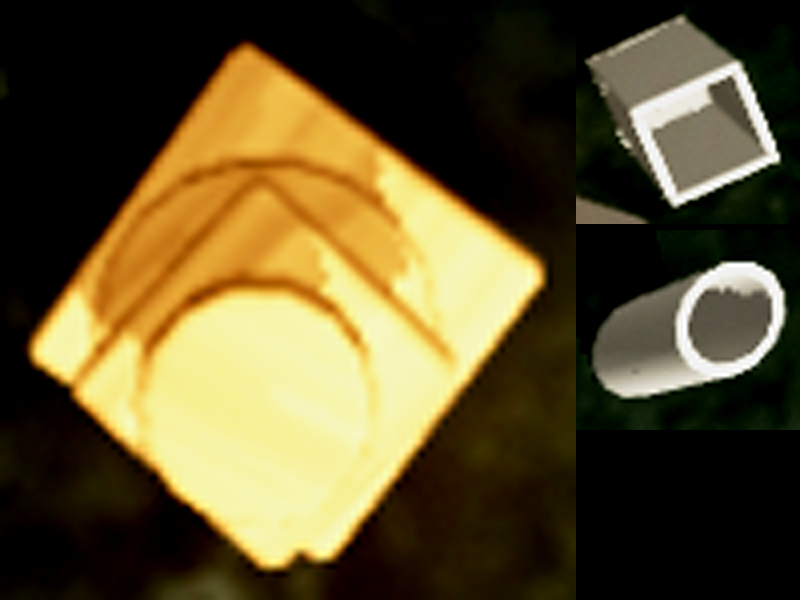

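```bash
python3 - <<'E'
from h import *
import json
P=pose("wrist",json.load(open("pics/w1.json")))
f=lambda pts,ox,oy,s,mx=0,my=0:(np.array(pts,float)-(mx,my)+.5)/s-.5+(ox,oy)
def ang(a,b): return np.degrees(np.arctan2(*(b-a)[1::-1]))%90
q=plane("wrist",f([(258,396),(142,396),(373,396),(258,283)],213,110,8),128,P); print("SRlid",q[0].round(1),"dia",np.linalg.norm(q[1]-q[2]).round(1),"rad",np.linalg.norm(q[0]-q[3]).round(1))
q=plane("wrist",f([(245,45),(545,272),(32,352)],213,110,8),32,P); print("LS lid c",((q[1]+q[2])/2).round(1),"sides",[np.linalg.norm(q[0]-q[i]).round(1) for i in(1,2)],"ang",ang(q[0],q[1]),ang(q[0],q[2]))
q=plane("wrist",f([(262,180),(450,358),(78,392)],213,110,8),96,P); print("SS lid c",((q[1]+q[2])/2).round(1),"sides",[np.linalg.norm(q[0]-q[i]).round(1) for i in(1,2)],"ang",ang(q[0],q[1]),ang(q[0],q[2]))
u=(q[2]-q[0])/np.linalg.norm(q[2]-q[0]);v=np.array([-u[1],u[0],0]);v*=np.sign(v@(q[1]-q[0]));print("  c from corner",(q[0]+22*(u+v)).round(1))
q=plane("wrist",f([(92,290),(265,160),(432,310)],213,110,8),64,P)[:,:2]
A=np.c_[2*q,np.ones(3)];s=np.linalg.solve(A,(q**2).sum(1));print("LR lid c",s[:2].round(1),"rad",np.sqrt(s[2]+s[0]**2+s[1]**2))
q=plane("wrist",f([(632,112),(742,62),(778,157),(676,206)],318,178,4,576,0),65,P);print("SSjar",q.mean(0).round(1),[np.linalg.norm(q[i]-q[i-1]).round(1) for i in range(4)],[ang(q[i],q[i-1]).round(1) for i in range(4)])
q=plane("wrist",f([(731,319),(676,319),(786,319)],396,32,4,576,230),55,P);print("SRjar",q[0].round(1),np.linalg.norm(q[1]-q[2]))
E
```

```text
SRlid [495.6  28.7 128. ] dia 32.0 rad 15.5
LS lid c [497.5  30.5  32. ] sides [np.float64(66.0), np.float64(66.1)] ang 32.27306563374348 32.35221980749054
SS lid c [497.6  27.8  96. ] sides [np.float64(38.8), np.float64(42.5)] ang 25.502704902384018 26.715805733556408
  c from corner [500.1  28.7  96. ]
LR lid c [496.1  26.9] rad 28.796075291667382
SSjar [628.  133.4  65. ] [np.float64(40.2), np.float64(40.7), np.float64(38.7), np.float64(39.1)] [np.float64(6.1), np.float64(5.2), np.float64(3.7), np.float64(7.4)]
SRjar [471.3 286.8  55. ] 33.35211408482923
```

Sizes check out, with the lids all stacked near (497,28). The large square lid has yaw 32° and the small square 26°. I'll rotate the jaws to about 26° above the stack and take a second wrist look.

Request:
carry_out(
  rows=[
    [-10, 0, -20, -7],
    [-25, -1, -40, -14],
    [-25, -1, -56, -21],
    [-25, -1, -66, -28],
    [-25, -1, -66, -35],
    [-25, -1, -66, -42],
    [-25, -1, -66, -42],
    [-25, -1, -66, -42],
    [-25, -1, -66, -42],
  ],
  hand=52,
)

```text
time: 2.4
tool_pos: [497.2, 28.6, 210.4]
tcp_rot: [2.702, 1.57, -3.114]
contact_force: [0.4, 0.3, 0.3]
grip_width: 52.2
```

```bash
python3 - <<'E'
from h import *
import json
o=get_obs();im=capture("wrist");cv2.imwrite("pics/w2.png",im[:,:,::-1])
json.dump({"tcp_rot":list(o["tcp_rot"]),"tool_pos":list(o["tool_pos"])},open("pics/w2.json","w"))
print(o["time"],o["tool_pos"],R.from_euler("xyz",o["tcp_rot"]).as_matrix()[:,2])
c=im[60:360,100:412,::-1]
cv2.imwrite("pics/w2c.png",cv2.resize(c,None,fx=2,fy=2,interpolation=cv2.INTER_CUBIC))
E
```

```text
2.4 [497.16023471  28.57652168 210.40897411] [ 8.92854422e-01  4.50344639e-01 -8.29448724e-04]
```

View pics/w2c.png

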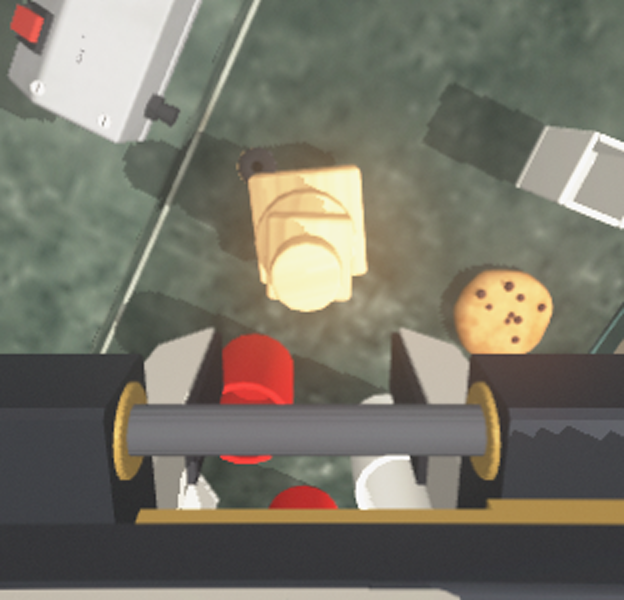

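```bash
python3 - <<'E'
from h import *
import json
L=lambda n:pose("wrist",json.load(open(f"pics/{n}.json")))
P1,P2=L("w1"),L("w2")
g=lambda p:(np.array(p,float)+.5)/2-.5+(100,60)
a=[(258.5)/8-.5+213,(396.5)/8-.5+110]; c=g((311,275))
print(plane("wrist",[c],128,P2).round(1)); o,d=rays("wrist",[a],P1);o2,d2=rays("wrist",[c],P2);print("tri",tri(o,d[0],o2,d2[0]))
q=plane("wrist",g([(267,215),(351,212)]),96,P2);print("SS edge",q.round(1),np.degrees(np.arctan2(*(q[1]-q[0])[1::-1])))
q=plane("wrist",g([(249,175),(360,166),(367,275)]),32,P2);print("LS edge",q.round(1),np.degrees(np.arctan2(*(q[1]-q[0])[1::-1])),np.degrees(np.arctan2(*(q[2]-q[1])[1::-1])),((q[0]+q[2])/2).round(1))
E
```

```text
[[498.7  29.9 128. ]]
tri (array([498.13837412,  28.65616382, 123.4862148 ]), np.float64(2.404915224238811))
SS edge [[469.7  39.   96. ]
 [506.3  59.2  96. ]] 28.903359317046046
LS edge [[451.1  42.5  32. ]
 [508.1  77.3  32. ]
 [544.6  19.2  32. ]] 31.417561636615453 -57.901145000502154 [497.8  30.8  32. ]
```

The second view gives the top lid at (498,29), height about 124 against 128 expected. The TCP is above it, so I descend and grip.

Request:
carry_out(
  rows=[
    [1, 0, -30, 0],
    [1, 0, -60, 0],
    [1, 0, -80, 0],
    [1, 0, -92, 0],
    [1, 0, -100, 0],
    [1, 0, -104, 0],
    [1, 0, -104, 0],
    [1, 0, -104, 0],
  ],
)

```text
time: 3.12
tool_pos: [498.7, 28.4, 107.0]
tcp_rot: [-1.247, 1.571, -0.78]
contact_force: [0.3, 0.1, 0.3]
grip_width: 51.7
```

Request:
carry_out(
  rows=[
    [0, 0, 0, 0],
    [0, 0, 0, 0],
    [0, 0, 0, 0],
    [0, 0, 0, 0],
    [0, 0, 0, 0],
    [0, 0, 0, 0],
    [0, 0, 10, 0],
    [0, 0, 30, 0],
    [0, 0, 60, 0],
    [0, 0, 100, 0],
    [0, 0, 100, 0],
    [0, 0, 100, 0],
  ],
  hand=25,
)

```text
time: 4.12
tool_pos: [499.9, 28.3, 209.6]
tcp_rot: [-0.584, 1.565, -0.118]
contact_force: [-0.1, -0.3, -0.1]
grip_width: 33.1
```

Request:
carry_out(
  rows=[
    [-5, 41, 0, 0],
    [-10, 82, 0, 0],
    [-15, 123, -10, 0],
    [-20, 164, -20, 0],
    [-25, 205, -40, 0],
    [-29, 240, -60, 0],
    [-29, 257, -75, 0],
    [-29, 257, -75, 0],
    [-29, 257, -75, 0],
    [-29, 257, -75, 0],
  ],
)

```text
time: 4.95
tool_pos: [470.7, 284.6, 134.4]
tcp_rot: [-0.798, 1.566, -0.331]
contact_force: [0.1, 0.5, 0.8]
grip_width: 33.2
```

```bash
python3 - <<'E'
from h import *
import json
o=get_obs();im=capture("wrist");cv2.imwrite("pics/w3.png",im[:,:,::-1])
json.dump({"tcp_rot":list(o["tcp_rot"]),"tool_pos":list(o["tool_pos"])},open("pics/w3.json","w"))
print(o["time"],o["tool_pos"],o["grip_width"])
c=im[120:320,150:350,::-1]
cv2.imwrite("pics/w3c.png",cv2.resize(c,None,fx=3,fy=3,interpolation=cv2.INTER_CUBIC))
E
```

```text
4.95 [470.72157698 284.60754818 134.37709255] 33.212693221692746
```

View pics/w3c.png

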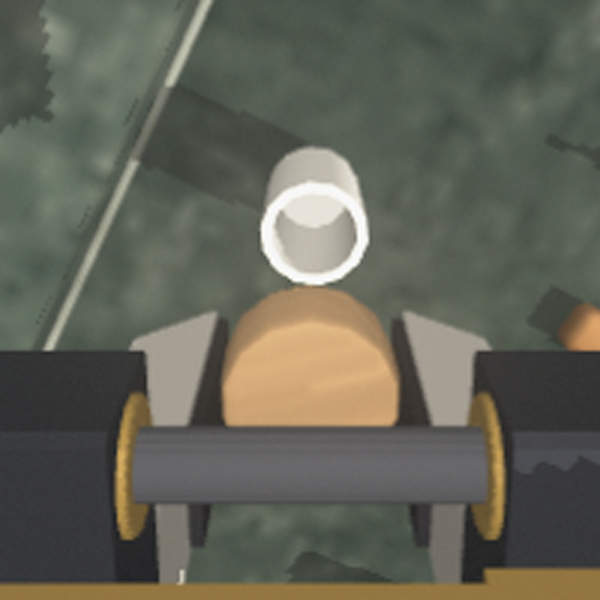

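Here the jar rim is centred at crop (315,234), with the held lid's top at (311,385), so both are visible together. I'll compare them.

```bash
python3 - <<'E'
from h import *
import json
ob=json.load(open("pics/w3.json"));P=pose("wrist",ob);Rm=R.from_euler("xyz",ob["tcp_rot"]).as_matrix()
g=lambda p:(np.array(p,float)+.5)/3-.5+(150,120)
j=plane("wrist",g([(315,234),(261,234),(369,234),(315,182),(315,285)]),55,P);print("jar",j[0].round(1),np.linalg.norm(j[1]-j[2]),np.linalg.norm(j[3]-j[4]),((j[3]+j[4])/2).round(1))
z=ob["tool_pos"][2]+22
t=plane("wrist",g([(311,320),(223,383),(399,383)]),z,P)
front=t[0]; print("front pt",front.round(1),"width",np.linalg.norm(t[1]-t[2]))
ahead=-Rm[:,1]  # image down
print("lid c from front",(front+17*ahead).round(1),"mid wide",((t[1]+t[2])/2).round(1),"TCP",np.round(ob["tool_pos"],1),"tool y,z",Rm[:,1].round(2),Rm[:,2].round(2))
E
```

```text
jar [472. 286.  55.] 32.261125117896746 32.310871811070946 [472.  285.9  55. ]
front pt [463.1 300.1 156.4] width 31.920161470712895
lid c from front [470.7 284.9 156.4] mid wide [468.7 289.1 156.4] TCP [470.7 284.6 134.4] tool y,z [-0.45  0.89 -0.  ] [0.89 0.45 0.  ]
```

Request:
carry_out(
  rows=[
    [1, 1, -25, 0],
    [1, 1, -45, 0],
    [1, 1, -58, 0],
    [1, 1, -66, 0],
    [1, 1, -72, 0],
    [1, 1, -76, 0],
    [1, 1, -79, 0],
    [1, 1, -79, 0],
    [1, 1, -80, 0],
    [1, 1, -80, 0],
  ],
)

```text
time: 5.83
tool_pos: [472.5, 285.5, 55.4]
tcp_rot: [-0.566, 1.564, -0.1]
contact_force: [-0.9, 0.0, -0.3]
grip_width: 33.4
```

Request:
carry_out(
  rows=[
    [0, 0, -1, 0],
    [0, 0, -2, 0],
    [0, 0, -2, 0],
    [0, 0, -2, 0],
  ],
)

```text
time: 6.17
tool_pos: [473.3, 286.0, 54.5]
tcp_rot: [-0.419, 1.562, 0.048]
contact_force: [-0.2, -0.7, 4.7]
grip_width: 33.3
```

Request:
carry_out(
  rows=[
    [0, 0, 0, 0],
    [0, 0, 0, 0],
    [0, 0, 0, 0],
    [0, 0, 5, 0],
    [0, 0, 20, 0],
    [0, 0, 50, 0],
    [0, 0, 90, 0],
    [0, 0, 130, 0],
    [0, 0, 150, 0],
    [0, 0, 150, 0],
  ],
  hand=52,
)

```text
time: 7.0
tool_pos: [475.6, 287.0, 210.3]
tcp_rot: [-0.226, 1.552, 0.24]
contact_force: [-0.4, 0.3, 0.7]
grip_width: 52.2
```

```bash
python3 - <<'E'
from h import *
import json
o=get_obs();im=capture("wrist");cv2.imwrite("pics/w4.png",im[:,:,::-1])
json.dump({"tcp_rot":list(o["tcp_rot"]),"tool_pos":list(o["tool_pos"])},open("pics/w4.json","w"))
s=capture("side");t=capture("top")
print(o["time"],o["tool_pos"],o["grip_width"])
M=np.zeros((400,800,3),np.uint8)
M[:,:400]=cv2.resize(im[90:260,170:340],(400,400));M[:,400:]=cv2.resize(s[140:290,150:300],(400,400))
cv2.imwrite("pics/m4.png",M[:,:,::-1])
E
```

```text
7.0 [475.57502277 287.02636644 210.30664264] 52.22961643687366
```

View pics/m4.png

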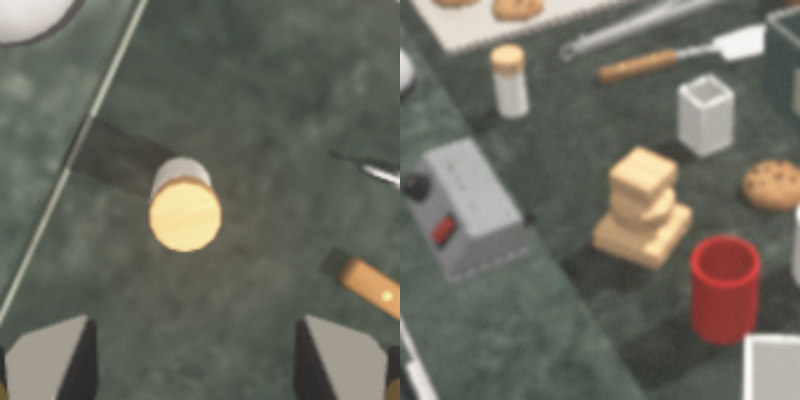

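The small round lid is seated; the wrist and side views show it flat and centred, and I felt contact at 4.7 N. The small square lid is next.

Request:
carry_out(
  rows=[
    [4, -41, 0, 0],
    [8, -82, 0, 0],
    [12, -123, 0, 0],
    [16, -164, 0, 0],
    [20, -205, 0, 0],
    [23, -240, -15, 0],
    [23, -258, -30, 0],
    [23, -258, -30, 0],
    [23, -258, -30, 0],
  ],
  hand=62,
)

```text
time: 7.9
tool_pos: [494.4, 27.2, 171.8]
tcp_rot: [-0.191, 1.568, 0.273]
contact_force: [0.3, 0.8, 0.2]
grip_width: 62.0
```

```bash
cat >> h.py <<'E'
import json
def snap(n):
    o=get_obs();im=capture("wrist")[:,:,::-1];cv2.imwrite(f"pics/{n}.png",im)
    ob={"tcp_rot":list(o["tcp_rot"]),"tool_pos":list(o["tool_pos"])};json.dump(ob,open(f"pics/{n}.json","w"))
    M=R.from_euler("xyz",o["tcp_rot"]).as_matrix()
    print("t",o["time"],"tcp",o["tool_pos"].round(1),"grip",o["grip_width"].round(1),"toolx",M[:,0].round(4),"jaw yaw",np.degrees(np.arctan2(M[1,2],M[0,2])).round(2))
    return im,ob,pose("wrist",ob),M
def ang(a,b): return np.degrees(np.arctan2(*(b-a)[1::-1]))%90
E
python3 - <<'E'
from h import *
im,ob,P,M=snap("w5")
c=im[100:240,170:340].astype(float);c=cv2.resize(c,None,fx=4,fy=4,interpolation=cv2.INTER_CUBIC)
lo,hi=np.percentile(c,40),np.percentile(c,99.9);cv2.imwrite("pics/w5c.png",np.clip((c-lo)/(hi-lo),0,1)*255)
E
```

```text
Traceback (most recent call last):
  File "h.py", line 24, in snap
    print("t",o["time"],"tcp",o["tool_pos"].round(1),"grip",o["grip_width"].round(1),"toolx",M[:,0].round(4),"jaw yaw",np.degrees(np.arctan2(M[1,2],M[0,2])).round(2))
                                                            ^^^^^^^^^^^^^^^^^^^^^
AttributeError: 'float' object has no attribute 'round'
```

```bash
sed -i 's/o\["grip_width"\].round(1)/round(o["grip_width"],1)/' h.py; python3 - <<'E'
from h import *
im,ob,P,M=snap("w5")
c=im[100:240,170:340].astype(float);c=cv2.resize(c,None,fx=4,fy=4,interpolation=cv2.INTER_CUBIC)
lo,hi=np.percentile(c,40),np.percentile(c,99.9);cv2.imwrite("pics/w5c.png",np.clip((c-lo)/(hi-lo),0,1)*255)
E
```

```text
t 7.95 tcp [495.1  28.  172.8] grip 61.7 toolx [ 4.9e-03  6.0e-04 -1.0e+00] jaw yaw 26.65[ WARN:0@3.737] global loadsave.cpp:1063 imwrite_ Unsupported depth image for selected encoder is fallbacked to CV_8U.
```

View pics/w5c.png

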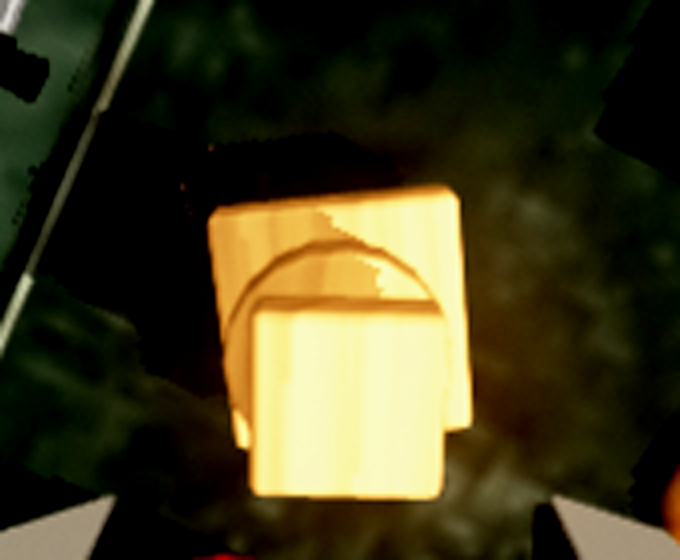

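```bash
python3 - <<'E'
from h import *
ob=json.load(open("pics/w5.json"));P=pose("wrist",ob)
g=lambda p:(np.array(p,float)+.5)/4-.5+(170,100)
q=plane("wrist",g([(254,308),(441,305),(441,497),(250,494)]),96,P)
print("SS",q.mean(0).round(1),[np.linalg.norm(q[i]-q[i-1]).round(1) for i in range(4)],[ang(q[i],q[i-1]).round(1) for i in range(4)])
P1=pose("wrist",json.load(open("pics/w1.json")));a=[262.5/8-.5+213,180.5/8-.5+110]
o,d=rays("wrist",[a],P1);o2,d2=rays("wrist",g([(254,308),(441,305)]),P)
for k in(0,1): print("tri corner",tri(o,d[0],o2,d2[k]))
E
```

```text
SS [498.4  28.7  96. ] [np.float64(43.5), np.float64(40.5), np.float64(44.9), np.float64(43.5)] [np.float64(24.3), np.float64(27.6), np.float64(28.3), np.float64(25.6)]
tri corner (array([470.99139349,  38.73974286,  94.73514624]), np.float64(0.5875125687083012))
tri corner (array([477.3291157 ,  58.14222043, 186.00725705]), np.float64(36.86806341384))
```

The small square lid is at (498.4,28.7), yaw 26.5°, with its top at 94.7 against 96 expected. Jaw yaw is 26.7°. Descending.

Request:
carry_out(
  rows=[
    [3, 1, -30, 0],
    [3, 1, -55, 0],
    [3, 1, -75, 0],
    [3, 1, -87, 0],
    [3, 1, -95, 0],
    [3, 1, -99, 0],
    [3, 1, -99, 0],
    [3, 1, -99, 0],
  ],
)

```text
time: 8.67
tool_pos: [499.0, 30.0, 75.1]
tcp_rot: [-0.413, 1.563, 0.054]
contact_force: [-0.2, 0.2, 0.4]
grip_width: 62.3
```

Request:
carry_out(
  rows=[
    [0, 0, 0, 0],
    [0, 0, 0, 0],
    [0, 0, 0, 0],
    [0, 0, 0, 0],
    [0, 0, 0, 0],
    [0, 0, 10, 0],
    [0, 0, 30, 0],
    [0, 0, 60, 0],
    [0, 0, 95, 0],
    [0, 0, 95, 0],
  ],
  hand=34,
)

```text
time: 9.5
tool_pos: [502.3, 29.8, 176.7]
tcp_rot: [-0.498, 1.552, -0.031]
contact_force: [2.4, 0.4, 0.2]
grip_width: 44.0
```

Request:
carry_out(
  rows=[
    [32, 26, 0, -7],
    [60, 50, 0, -14],
    [90, 75, 0, -21],
    [115, 95, -10, -21],
    [125, 103, -20, -21],
    [125, 103, -32, -21],
    [125, 103, -32, -21],
    [125, 103, -32, -21],
    [125, 103, -32, -21],
  ],
)

```text
time: 10.25
tool_pos: [627.3, 132.4, 145.5]
tcp_rot: [-0.492, 1.552, -0.392]
contact_force: [-0.3, -0.6, 0.3]
grip_width: 43.9
```

```bash
python3 - <<'E'
from h import *
im,ob,P,M=snap("w6")
c=im[130:290,160:350];cv2.imwrite("pics/w6c.png",cv2.resize(c,None,fx=4,fy=3.75,interpolation=cv2.INTER_CUBIC))
E
```

```text
t 10.25 tcp [627.3 132.4 145.5] grip 43.9 toolx [ 0.0177 -0.0073 -0.9998] jaw yaw 5.76
```

View pics/w6c.png

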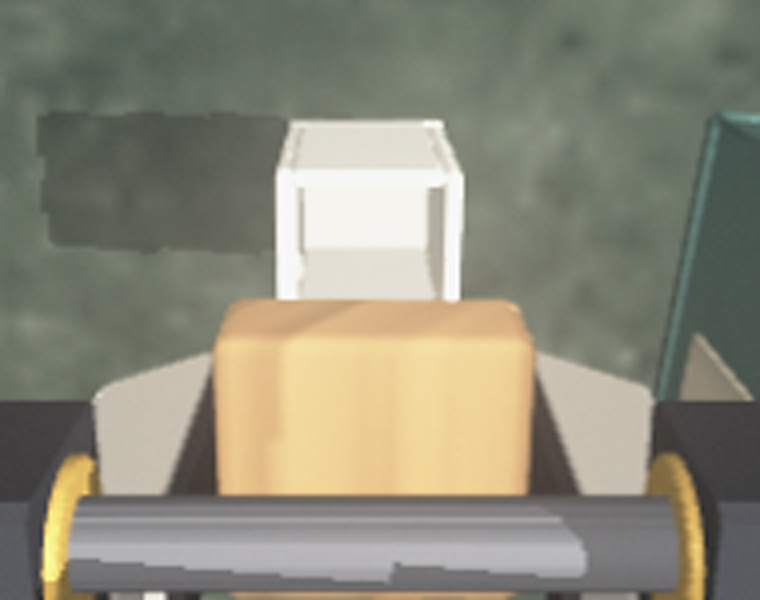

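```bash
python3 - <<'E'
from h import *
ob=json.load(open("pics/w6.json"));P=pose("wrist",ob);M=R.from_euler("xyz",ob["tcp_rot"]).as_matrix()
g=lambda p:(np.array(p,float)+.5)/(4,3.75)-.5+(160,130)
ah=-M[:,1]; ah[2]=0
j=plane("wrist",g([(277,168),(462,170)]),65,P);print("jar edge",np.linalg.norm(j[0]-j[1]),ang(*j),"c",(j.mean(0)+20.5*ah).round(1))
l=plane("wrist",g([(217,338),(530,338)]),ob["tool_pos"][2]+21,P);print("lid edge",np.linalg.norm(l[0]-l[1]),ang(*l),"c",(l.mean(0)+22*ah).round(1))
P1=pose("wrist",json.load(open("pics/w1.json")))
o,d=rays("wrist",[[(632.5-576)/4-.5+318,112.5/4-.5+178],[(676.5-576)/4-.5+318,206.5/4-.5+178]],P1);o2,d2=rays("wrist",g([(277,168)]),P)
for k in(0,1):print(tri(o,d[k],o2,d2[0]))
E
```

```text
jar edge 40.59972425313163 4.912343724289219 c [628.1 133.1  65. ]
lid edge 41.55100326887807 5.429379946522694 c [627.5 131.3 166.5]
(array([614.47438284, 129.80570328,  30.29080903]), np.float64(33.61175623878218))
(array([621.62832116, 134.13336391,  87.1461822 ]), np.float64(53.93769966192341))
```

Request:
carry_out(
  rows=[
    [1, 2, -25, 0],
    [1, 2, -45, 0],
    [1, 2, -60, 0],
    [1, 2, -68, 0],
    [1, 2, -74, 0],
    [1, 2, -78, 0],
    [1, 2, -80, 0],
    [1, 2, -81, 0],
    [1, 2, -82, 0],
    [1, 2, -82, 0],
  ],
)

```text
time: 11.13
tool_pos: [628.8, 134.4, 65.0]
tcp_rot: [-0.447, 1.55, -0.347]
contact_force: [-2.3, -0.3, 3.0]
grip_width: 44.0
```

Request:
carry_out(
  rows=[
    [0, 0, 0, 0],
    [0, 0, 0, 0],
    [0, 0, 0, 0],
    [0, 0, 5, 0],
    [0, 0, 20, 0],
    [0, 0, 50, 0],
    [0, 0, 90, 0],
    [0, 0, 125, 0],
    [0, 0, 125, 0],
    [0, 0, 125, 0],
  ],
  hand=60,
)

```text
time: 11.97
tool_pos: [630.1, 134.6, 193.1]
tcp_rot: [-0.352, 1.544, -0.252]
contact_force: [0.1, -0.8, -1.3]
grip_width: 60.0
```

```bash
python3 - <<'E'
from h import *
im,ob,P,M=snap("w7")
s=capture("side")[:,:,::-1]
X=np.zeros((400,800,3),np.uint8)
X[:,:400]=cv2.resize(im[100:260,170:330],(400,400),interpolation=cv2.INTER_CUBIC);X[:,400:]=cv2.resize(s[140:260,200:320],(400,400),interpolation=cv2.INTER_CUBIC)
cv2.imwrite("pics/m7.png",X)
E
```

```text
t 11.9667 tcp [630.1 134.6 193.1] grip 60.0 toolx [ 0.0257 -0.0066 -0.9996] jaw yaw 5.76
```

View pics/m7.png

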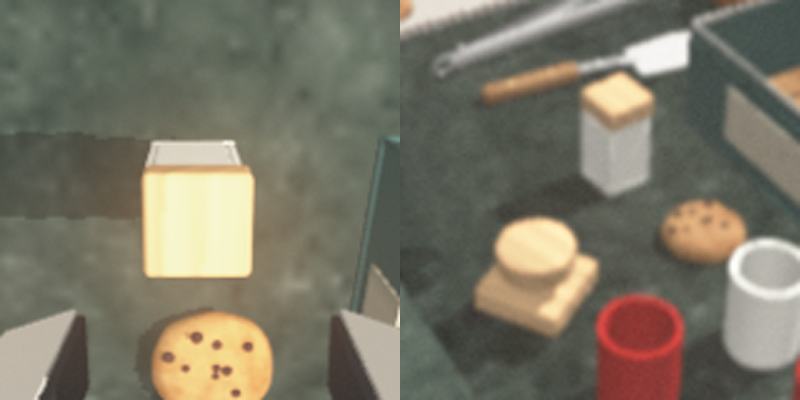

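The small square lid is seated flat and square on its jar. Next is the large round lid, with the jaws turned to about 32°.

Request:
carry_out(
  rows=[
    [-30, -24, 0, 7],
    [-60, -48, 0, 14],
    [-90, -72, 0, 20],
    [-115, -92, -10, 26],
    [-132, -106, -20, 26],
    [-132, -106, -40, 26],
    [-132, -106, -40, 26],
    [-132, -106, -40, 26],
  ],
  hand=80,
)

```text
time: 12.73
tool_pos: [495.2, 28.3, 147.8]
tcp_rot: [-0.429, 1.555, 0.125]
contact_force: [-0.7, 0.0, 0.5]
grip_width: 79.9
```

```bash
python3 - <<'E'
from h import *
im,ob,P,M=snap("w8")
hsv=cv2.cvtColor(im,cv2.COLOR_BGR2HSV);m=cv2.inRange(hsv,(8,60,130),(32,255,255));m[:, :150]=0;m[:,360:]=0
k,_,st,c=cv2.connectedComponentsWithStats(m)
for j in range(1,k):
    if st[j,4]>300: print(st[j],c[j].round(1))
c=im[110:270,160:350].astype(float);c=cv2.resize(c,None,fx=4,fy=3.75,interpolation=cv2.INTER_CUBIC)
lo,hi=np.percentile(c,35),np.percentile(c,99.9);cv2.imwrite("pics/w8c.png",np.uint8(np.clip((c-lo)/(hi-lo),0,1)*255))
E
```

```text
t 12.7333 tcp [495.2  28.3 147.8] grip 79.9 toolx [ 0.0157  0.002  -0.9999] jaw yaw 31.72
[ 216  148   96   95 3755] [261. 191.]
[218 314 142   8 972] [289.  317.2]
```

View pics/w8c.png

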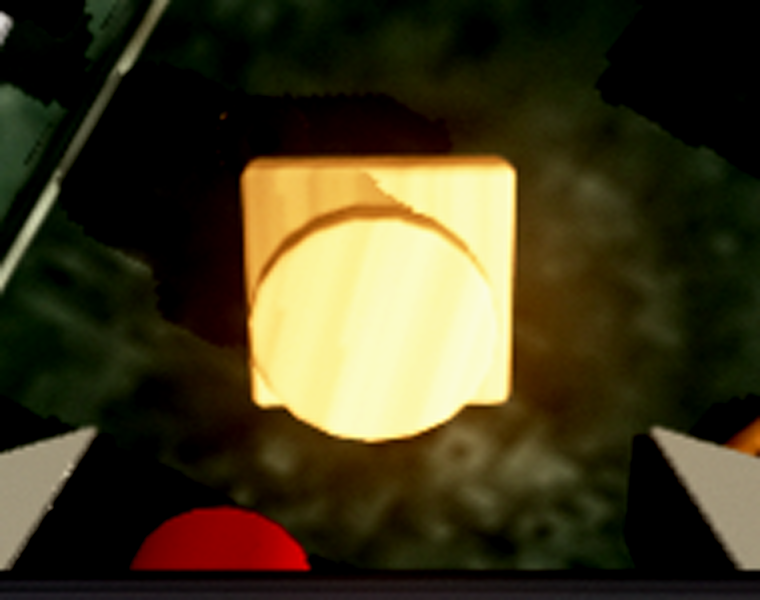

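```bash
python3 - <<'E'
from h import *
ob=json.load(open("pics/w8.json"));P=pose("wrist",ob)
g=lambda p:(np.array(p,float)+.5)/(4,3.75)-.5+(160,110)
q=plane("wrist",g([(374,328),(250,328),(498,328),(374,214),(374,441)]),64,P);print("LR",q[0].round(1),"dia",np.linalg.norm(q[1]-q[2]),np.linalg.norm(q[3]-q[4]))
P1=pose("wrist",json.load(open("pics/w1.json")));
c=((q[1]+q[2])/4+(q[3]+q[4])/4);print(c.round(1))
q=plane("wrist",g([(244,168),(515,168),(511,405),(252,407)]),32,P)
print("LS",q.mean(0).round(1),[np.linalg.norm(q[i]-q[i-1]).round(1) for i in range(4)],[ang(q[i],q[i-1]).round(1) for i in range(4)])
o,d=rays("wrist",[[545.5/8-.5+213,272.5/8-.5+110],[245.5/8-.5+213,45.5/8-.5+110]],P1);o2,d2=rays("wrist",g([(515,168),(244,168)]),P)
for a in(0,1):
  for b in (0,1):print(tri(o,d[a],o2,d2[b]))
E
```

```text
LR [496.5  28.6  64. ] dia 56.55559671799757 58.050173135319
[496.7  28.3  64. ]
LS [498.2  30.   32. ] [np.float64(67.5), np.float64(66.8), np.float64(67.1), np.float64(68.4)] [np.float64(31.6), np.float64(31.6), np.float64(33.0), np.float64(32.0)]
(array([507.904955  ,  76.15064733,  35.4806149 ]), np.float64(0.024977934506055902))
(array([464.99987522,  73.80930372, 246.30960757]), np.float64(29.931340055454857))
(array([453.98834713,  71.71334202, 288.09125886]), np.float64(41.029107044366604))
(array([452.16756957,  41.13488579,  33.35818   ]), np.float64(0.8126466744385492))
```

The large round lid is at (496.6,28.5) and measures 57–58 mm. The large square lid is at (498,30), yaw 32°, with its top at about 34 against 32 expected. Gripping the round one.

Request:
carry_out(
  rows=[
    [1, 0, -35, 0],
    [1, 0, -65, 0],
    [1, 0, -85, 0],
    [1, 0, -97, 0],
    [1, 0, -103, 0],
    [1, 0, -106, 0],
    [1, 0, -106, 0],
    [1, 0, -106, 0],
  ],
)

```text
time: 13.45
tool_pos: [498.1, 28.6, 43.5]
tcp_rot: [-0.472, 1.551, 0.083]
contact_force: [0.2, 0.7, 0.6]
grip_width: 79.8
```

Request:
carry_out(
  rows=[
    [0, 0, 0, 0],
    [0, 0, 0, 0],
    [0, 0, 0, 0],
    [0, 0, 0, 0],
    [0, 0, 0, 0],
    [0, 0, 10, 0],
    [0, 0, 30, 0],
    [0, 0, 70, 0],
    [0, 0, 110, 0],
    [0, 0, 150, 0],
    [0, 0, 150, 0],
  ],
  hand=48,
)

```text
time: 14.37
tool_pos: [501.9, 28.4, 201.8]
tcp_rot: [-0.546, 1.537, 0.008]
contact_force: [1.4, 0.4, -0.1]
grip_width: 57.3
```

Request:
carry_out(
  rows=[
    [28, -28, 0, 0],
    [56, -56, 0, 0],
    [84, -84, 0, 0],
    [105, -103, -10, 0],
    [116, -113, -25, 0],
    [116, -113, -40, 0],
    [116, -113, -40, 0],
    [116, -113, -40, 0],
  ],
)

```text
time: 15.03
tool_pos: [617.1, -84.5, 161.3]
tcp_rot: [-0.52, 1.539, 0.034]
contact_force: [-0.3, -0.2, -0.4]
grip_width: 57.7
```

```bash
python3 - <<'E'
from h import *
im,ob,P,M=snap("w9")
c=im[110:270,150:350];cv2.imwrite("pics/w9c.png",cv2.resize(c,None,fx=4,fy=3.75,interpolation=cv2.INTER_CUBIC))
E
```

```text
t 15.0333 tcp [617.1 -84.5 161.3] grip 57.7 toolx [ 0.0313  0.0011 -0.9995] jaw yaw 31.78
```

View pics/w9c.png

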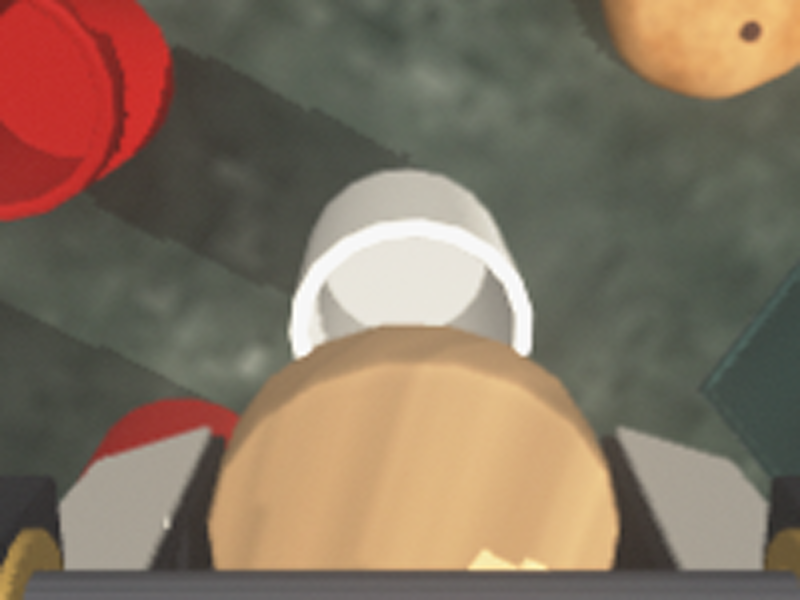

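The held round lid (top edge at crop (413,360)) is in front of the large round jar's rim (centre column 411, far edge at row 220). The red cups stay clear of it.

```bash
python3 - <<'E'
from h import *
ob=json.load(open("pics/w9.json"));P=pose("wrist",ob);M=R.from_euler("xyz",ob["tcp_rot"]).as_matrix()
g=lambda p:(np.array(p,float)+.5)/(4,3.75)-.5+(150,110)
ah=-M[:,1];ah[2]=0
j=plane("wrist",g([(411,220),(290,328),(532,328)]),75,P);print("jar from back",(j[0]+28*ah).round(1),"mid wide",((j[1]+j[2])/2).round(1),np.linalg.norm(j[1]-j[2]))
l=plane("wrist",g([(414,359),(210,510),(619,510)]),ob["tool_pos"][2]+21,P);print("lid",(l[0]+29*ah).round(1),"midwide",((l[1]+l[2])/2).round(1),np.linalg.norm(l[1]-l[2]))
E
```

```text
jar from back [620.1 -86.   75. ] mid wide [619.7 -85.2  75. ] 55.76041247559456
lid [616.6 -84.6 182.3] midwide [613.8 -79.7 182.3] 55.9029298880723
```

Request:
carry_out(
  rows=[
    [2, -1, -30, 0],
    [2, -1, -52, 0],
    [2, -1, -66, 0],
    [2, -1, -75, 0],
    [2, -1, -80, 0],
    [2, -1, -83, 0],
    [2, -1, -85, 0],
    [2, -1, -86, 0],
    [2, -1, -87, 0],
    [2, -1, -87, 0],
  ],
)

```text
time: 15.92
tool_pos: [619.9, -85.4, 75.9]
tcp_rot: [-0.549, 1.536, 0.006]
contact_force: [-0.4, -0.1, 0.1]
grip_width: 57.4
```

Request:
carry_out(
  rows=[
    [0, 0, -1, 0],
    [0, 0, -2, 0],
    [0, 0, -2, 0],
  ],
)

```text
time: 16.17
tool_pos: [620.3, -85.5, 75.3]
tcp_rot: [-0.563, 1.535, -0.008]
contact_force: [-2.8, -0.2, 5.8]
grip_width: 57.2
```

Request:
carry_out(
  rows=[
    [0, 0, 0, 0],
    [0, 0, 0, 0],
    [0, 0, 0, 0],
    [0, 0, 5, 0],
    [0, 0, 20, 0],
    [0, 0, 50, 0],
    [0, 0, 90, 0],
    [0, 0, 120, 0],
    [0, 0, 120, 0],
    [0, 0, 120, 0],
  ],
  hand=76,
)

```text
time: 17.0
tool_pos: [621.3, -85.8, 197.8]
tcp_rot: [-0.592, 1.53, -0.036]
contact_force: [0.1, 1.2, 0.1]
grip_width: 75.9
```

Request:
carry_out(
  rows=[
    [-29, 27, 0, 0],
    [-58, 54, 0, 0],
    [-87, 81, -10, 0],
    [-112, 104, -30, 0],
    [-125, 116, -55, 0],
    [-125, 116, -75, 0],
    [-125, 116, -75, 0],
    [-125, 116, -75, 0],
  ],
  hand=90,
)

```text
time: 17.67
tool_pos: [495.5, 30.3, 121.8]
tcp_rot: [-0.59, 1.534, -0.034]
contact_force: [1.4, -1.0, -0.1]
grip_width: 89.8
```

```bash
python3 - <<'E'
from h import *
im,ob,P,M=snap("w10")
hsv=cv2.cvtColor(im,cv2.COLOR_BGR2HSV);m=cv2.inRange(hsv,(8,60,130),(32,255,255));m[:, :150]=0;m[:,360:]=0;m[290:]=0
m=cv2.morphologyEx(m,cv2.MORPH_OPEN,np.ones((5,5)))
ct=max(cv2.findContours(m,0,2)[0],key=cv2.contourArea);b=cv2.boxPoints(cv2.minAreaRect(ct));print(cv2.contourArea(ct),b.round(1))
q=plane("wrist",b,32,P);print(q.mean(0).round(1),[np.linalg.norm(q[i]-q[i-1]).round(1) for i in range(4)],[ang(q[i],q[i-1]).round(1) for i in range(4)])
cv2.imwrite("pics/w10c.png",cv2.resize(im[100:290,130:380],None,fx=3,fy=3))
E
```

```text
t 17.6667 tcp [495.5  30.3 121.8] grip 89.8 toolx [ 0.0371 -0.0013 -0.9993] jaw yaw 31.84
1030.5 [[201.4 184.9]
 [232.2 126.3]
 [289.  156.1]
 [258.3 214.7]]
[480.9  45.7  32. ] [np.float64(60.4), np.float64(59.9), np.float64(56.6), np.float64(62.5)] [np.float64(2.0), np.float64(2.6), np.float64(4.4), np.float64(6.0)]
```

```bash
python3 - <<'E'
from h import *
im=cv2.imread("pics/w10.png");P=pose("wrist",json.load(open("pics/w10.json")))
for T in(40,60,80):
    m=np.uint8((im[:,:,2].astype(int)-im[:,:,0]>T)&(im[:,:,1]>110))*255;m[:,:150]=0;m[:,360:]=0;m[290:]=0
    m=cv2.morphologyEx(m,cv2.MORPH_OPEN,np.ones((5,5)))
    ct=max(cv2.findContours(m,0,2)[0],key=cv2.contourArea);b=cv2.boxPoints(cv2.minAreaRect(ct));print(T,cv2.contourArea(ct),cv2.boundingRect(ct))
    a=cv2.approxPolyDP(ct,8,True)[:,0];print(a.tolist())
    if len(a)==4:
        q=plane("wrist",a,32,P);print(q.mean(0).round(1),[np.linalg.norm(q[i]-q[i-1]).round(1) for i in range(4)],[ang(q[i],q[i-1]).round(1) for i in range(4)])
print(im[200,255],im[170:240:10,230].tolist())
E
```

```text
40 5585.5 (214, 155, 84, 77)
[[286, 156], [215, 159], [218, 228], [287, 226], [297, 194]]
60 696.0 (214, 156, 72, 43)
[[215, 182], [222, 162], [250, 162], [259, 198], [260, 164], [285, 156], [217, 157]]
80 24.0 (254, 157, 7, 5)
[[254, 157]]
[187 241 247] [[204, 245, 247], [203, 245, 247], [189, 242, 247], [189, 242, 247], [190, 242, 247], [191, 242, 247], [95, 118, 131]]
```

```bash
python3 - <<'E'
from h import *
im=cv2.imread("pics/w10.png");P=pose("wrist",json.load(open("pics/w10.json")))
for T in(180,205,225):
    m=np.uint8((im[:,:,2]>T)&(im[:,:,2].astype(int)-im[:,:,0]>25))*255;m[:,:150]=0;m[:,360:]=0;m[270:]=0
    m=cv2.morphologyEx(m,cv2.MORPH_OPEN,np.ones((5,5)))
    ct=max(cv2.findContours(m,0,2)[0],key=cv2.contourArea);b=cv2.boxPoints(cv2.minAreaRect(ct));print(T,cv2.contourArea(ct),cv2.boundingRect(ct),b.round(1).tolist())
    q=plane("wrist",b,32,P);print(q.mean(0).round(1),[np.linalg.norm(q[i]-q[i-1]).round(1) for i in range(4)],[ang(q[i],q[i-1]).round(1) for i in range(4)])
E
```

```text
180 5081.5 (215, 156, 75, 73) [[214.5, 157.10000610351562], [288.8999938964844, 155.6999969482422], [290.20001220703125, 227.3000030517578], [215.8000030517578, 228.6999969482422]]
[497.5  31.3  32. ] [np.float64(69.7), np.float64(66.4), np.float64(70.3), np.float64(72.1)] [np.float64(30.5), np.float64(32.6), np.float64(35.2), np.float64(32.2)]
205 4970.0 (215, 157, 75, 72) [[215.0, 157.0], [289.0, 157.0], [289.0, 228.0], [215.0, 228.0]]
[497.4  30.9  32. ] [np.float64(69.1), np.float64(66.1), np.float64(69.8), np.float64(71.7)] [np.float64(29.5), np.float64(31.6), np.float64(34.2), np.float64(31.1)]
225 4812.5 (215, 159, 75, 70) [[215.0, 159.0], [289.0, 159.0], [289.0, 228.0], [215.0, 228.0]]
[497.8  30.1  32. ] [np.float64(67.3), np.float64(66.2), np.float64(68.0), np.float64(71.7)] [np.float64(29.5), np.float64(31.6), np.float64(34.2), np.float64(31.1)]
```

The large square lid is unmoved at (498,30), yaw about 32°. Descending to grip it.

Request:
carry_out(
  rows=[
    [2, 0, -35, 0],
    [2, 0, -65, 0],
    [2, 0, -85, 0],
    [2, 0, -98, 0],
    [2, 0, -105, 0],
    [2, 0, -109, 0],
    [2, 0, -110, 0],
    [2, 0, -110, 0],
  ],
)

```text
time: 18.38
tool_pos: [499.5, 29.7, 13.6]
tcp_rot: [-0.595, 1.529, -0.041]
contact_force: [1.2, 0.1, 0.2]
grip_width: 90.1
```

Request:
carry_out(
  rows=[
    [0, 0, 0, 0],
    [0, 0, 0, 0],
    [0, 0, 0, 0],
    [0, 0, 0, 0],
    [0, 0, 0, 0],
    [0, 0, 10, 0],
    [0, 0, 30, 0],
    [0, 0, 70, 0],
    [0, 0, 110, 0],
    [0, 0, 150, 0],
    [0, 0, 190, 0],
    [0, 0, 190, 0],
    [0, 0, 190, 0],
  ],
  hand=58,
)

```text
time: 19.47
tool_pos: [500.6, 29.7, 206.4]
tcp_rot: [-0.602, 1.524, -0.047]
contact_force: [0.0, -0.6, -1.3]
grip_width: 67.8
```

Request:
carry_out(
  rows=[
    [2, -40, 0, 0],
    [4, -80, 0, 7],
    [6, -120, 0, 14],
    [8, -160, 0, 21],
    [10, -200, 0, 25],
    [12, -235, -15, 25],
    [12, -257, -30, 25],
    [12, -257, -30, 25],
    [12, -257, -30, 25],
  ],
)

```text
time: 20.22
tool_pos: [510.8, -228.0, 173.5]
tcp_rot: [-0.484, 1.527, 0.504]
contact_force: [-0.2, -0.3, -1.1]
grip_width: 68.1
```

```bash
python3 - <<'E'
from h import *
im,ob,P,M=snap("w11")
c=im[80:280,130:380];cv2.imwrite("pics/w11c.png",cv2.resize(c,None,fx=3,fy=3,interpolation=cv2.INTER_CUBIC))
E
```

```text
t 20.2167 tcp [ 510.8 -228.   173.5] grip 68.1 toolx [ 0.0387  0.0213 -0.999 ] jaw yaw 56.62
```

View pics/w11c.png

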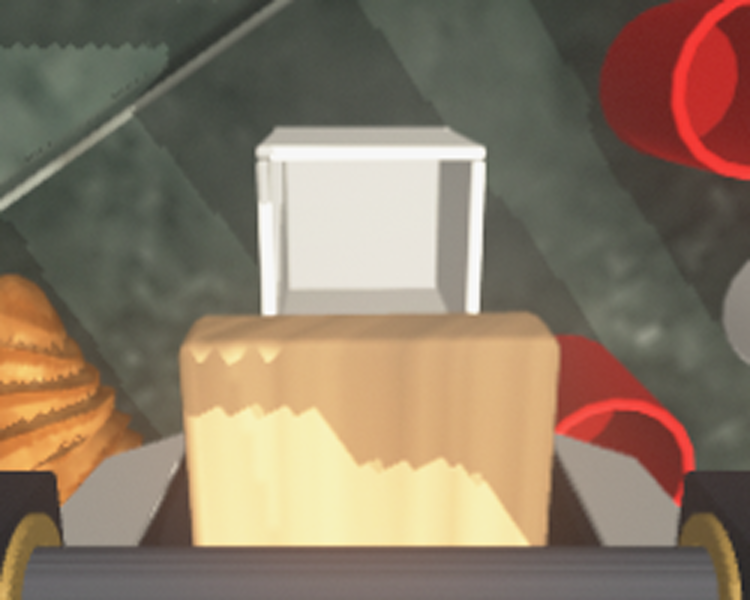

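The large square jar's rim spans crop (256,146) to (487,146), level in the picture. The held lid's front edge runs from (182,350) to (557,345), nearly parallel to it.

```bash
python3 - <<'E'
from h import *
ob=json.load(open("pics/w11.json"));P=pose("wrist",ob);M=R.from_euler("xyz",ob["tcp_rot"]).as_matrix()
g=lambda p:(np.array(p,float)+.5)/3-.5+(130,80)
ah=-M[:,1];ah[2]=0
q=plane("wrist",g([(256,147),(487,147),(480,313),(263,313)]),85,P)
print("jar edge",np.linalg.norm(q[0]-q[1]),"ang",ang(q[0],q[1]),"side angs",ang(q[1],q[2]),ang(q[0],q[3]),"c",(q[:2].mean(0)+33*ah).round(1))
l=plane("wrist",g([(182,349),(557,345),(547,545),(194,545)]),ob["tool_pos"][2]+19,P)
print("lid edge",np.linalg.norm(l[0]-l[1]),"ang",ang(l[0],l[1]),ang(l[1],l[2]),ang(l[0],l[3]),"c",(l[:2].mean(0)+34*ah).round(1),"ah",ah.round(2))
# jar from the top view, outer corners
t=lambda p:(np.array(p,float)+.5)/3.2-.5+(150,140)
k=plane("top",t([(702,200),(773,246),(728,318),(660,272)]),85,pose("top"));print("top",k.mean(0).round(1),[ang(k[i],k[i-1]).round(1) for i in range(4)],[np.linalg.norm(k[i]-k[i-1]).round(1) for i in range(4)])
E
```

```text
jar edge 66.35268933412506 ang 56.46945601824016 side angs 56.66885892422575 56.721347743402774 c [ 490.8 -210.6   85. ]
lid edge 65.31172380724263 ang 56.57848255961029 57.82911520282104 56.09812339396109 c [ 510.  -228.6  192.5] ah [ 0.83 -0.55  0.  ]
top [ 488.3 -211.8   85. ] [np.float64(59.5), np.float64(57.8), np.float64(57.3), np.float64(56.9)] [np.float64(64.1), np.float64(63.0), np.float64(65.0), np.float64(60.5)]
```

Yaws match at 56.5° for both. The shift needed is about (-21,+17).

Request:
carry_out(
  rows=[
    [-10, 8, 0, 0],
    [-21, 17, -5, 0],
    [-21, 17, -20, 0],
    [-21, 17, -42, 0],
    [-21, 17, -58, 0],
    [-21, 17, -69, 0],
    [-21, 17, -76, 0],
    [-21, 17, -80, 0],
    [-21, 17, -83, 0],
    [-21, 17, -85, 0],
    [-21, 17, -86, 0],
    [-21, 17, -86, 0],
  ],
)

```text
time: 21.27
tool_pos: [490.7, -209.9, 88.9]
tcp_rot: [-0.529, 1.525, 0.46]
contact_force: [0.1, 0.5, -0.1]
grip_width: 67.7
```

Request:
carry_out(
  rows=[
    [0, -1, -1, 0],
    [0, -1, -2, 0],
    [0, -1, -3, 0],
    [0, -1, -3, 0],
  ],
)

```text
time: 21.6
tool_pos: [491.0, -211.4, 87.2]
tcp_rot: [-0.562, 1.524, 0.427]
contact_force: [-2.2, 0.6, 8.5]
grip_width: 67.8
```

Contact at 8.5 N: the lid is on the rim. Releasing and rising.

Request:
carry_out(
  rows=[
    [0, 0, 0, 0],
    [0, 0, 0, 0],
    [0, 0, 0, 0],
    [0, 0, 5, 0],
    [0, 0, 20, 0],
    [0, 0, 50, 0],
    [0, 0, 90, 0],
    [-20, 30, 130, 0],
    [-50, 60, 150, 0],
    [-80, 95, 150, 0],
    [-100, 130, 150, 0],
    [-100, 165, 150, 0],
    [-100, 200, 150, 0],
    [-100, 200, 150, 0],
  ],
  hand=90,
)

```text
time: 22.77
tool_pos: [389.4, -5.7, 237.9]
tcp_rot: [-0.526, 1.523, 0.469]
contact_force: [-1.3, -0.2, -0.2]
grip_width: 89.9
```

```bash
python3 - <<'E'
from h import *
t=capture("top")[:,:,::-1];s=capture("side")[:,:,::-1];print(get_obs()["tool_pos"],get_obs()["time"])
cv2.imwrite("pics/topF.png",t);cv2.imwrite("pics/sideF.png",s)
X=np.zeros((600,800,3),np.uint8)
X[:268]=cv2.resize(t[145:230,150:404],(800,268),interpolation=cv2.INTER_CUBIC)
c=cv2.resize(s[155:325,175:355],(352,332),interpolation=cv2.INTER_CUBIC);X[268:,:352]=c
X[268:,360:800]=cv2.resize(s[200:325,235:400],(440,332),interpolation=cv2.INTER_CUBIC)
cv2.imwrite("pics/final.png",X)
E
```

```text
[390.82694554  -9.8838389  237.74549531] 22.8667
```

View pics/final.png

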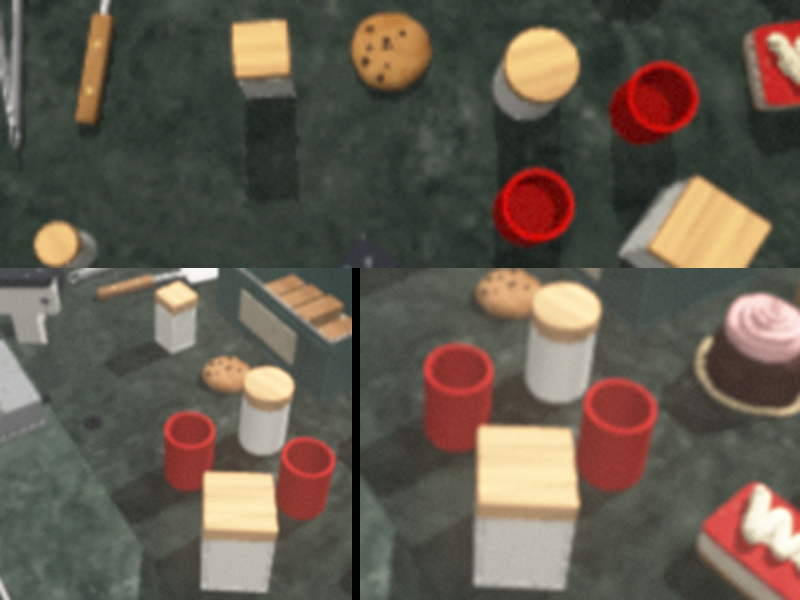

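All four lids look seated flat. I'll do a quick numeric check against the jar positions, then hand in.

```bash
python3 - <<'E'
from h import *
t=cv2.imread("pics/topF.png");P=pose("top")
m=np.uint8((t[:,:,2].astype(int)-t[:,:,0]>40)&(t[:,:,2]>150)&(t[:,:,1]>110))*255
for n,u,z,j in(("SS",(233,161),85,(628,133)),("LR",(321,166),95,(619.5,-85.5)),("SR",(169,222),75,(472,286)),("LS",(374,216),105,(490,-211))):
    k,l,st,c=cv2.connectedComponentsWithStats(m);i=np.argmin([np.hypot(*(x-u)) if s[4]<4000 else 1e9 for x,s in zip(c,st)])
    ct=cv2.findContours(np.uint8(l==i),0,2)[0][0];b=cv2.boxPoints(cv2.minAreaRect(ct));q=plane("top",b,z,P)
    print(n,st[i],plane("top",[c[i]],z,P)[0].round(1),"jar",j,"ang",ang(q[0],q[1]).round(1),"sides",np.linalg.norm(q[0]-q[1]).round(1),np.linalg.norm(q[1]-q[2]).round(1))
close_job()
E
```

```text
SS [224 151  18  19 304] [628.3 132.9  85. ] jar (628, 133) ang 6.0 sides 43.5 43.5
LR [310 154  24  23 432] [619.3 -84.6  95. ] jar (619.5, -85.5) ang 1.6 sides 56.2 54.6
SR [161 215  14  14 149] [472.6 286.   75. ] jar (472, 286) ang 3.8 sides 31.6 31.8
LS [355 201  40  38 847] [ 489.1 -209.2  105. ] jar (490, -211) ang 56.2 sides 68.8 70.4
the job is handed in; nothing more can be done
```

I took the stack apart from the top and placed each lid on the jar of its own shape and size. The job was handed in at about 23 s of the 120 s allowed.

**Final checks:**
- In the last top view, all four lid centres are within about 2 mm of the jar positions I had measured. The large square lid is the furthest off, at about 2 mm.
- The square lids line up with their jars to within about 1°: 6.0° against roughly 5–6° for the small one, and 56.2° against 56.5° for the large one.
- By eye, the side view shows all four lids flat on their rims, and the red cups were left alone.

**Disagreements:**
- My first rough top-view reading of the stack was about 6 mm off the wrist-camera reading in y. I used the wrist reading, and the later views agreed with it.
- The tool's tilt crept up to about 2.7° over the moves, and contact with the rim came 1–2 mm above the expected height on two jars. The lids settled flat when released.

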